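Push the pocket scale home into the corner stop

ROBOT

A 6-joint arm with a two-finger parallel gripper is mounted at the origin on a cart in front of the work surface, level with it; the furniture and walls round the work are solid. World frame = base frame: x ahead of the robot, y to its left, z up, the work surface at z = 0. Lengths are in mm, angles in rad, forces in N, time in s.
With the tool pointing down it reaches from about 350 to 975 mm from the base axis. Payload 7.1 kg.
Tool frame: the origin (TCP) lies between the finger pads; the fingertips stand 8 mm ahead of it and the grasp point (between the pads) lies 11 mm behind it; x points along the fingers, y is the direction in which the jaws open and shut, and the axes are right-handed (so a half turn about x gives the same grasp; the last joint's range is limited). The gripper opens to 88 mm and grips with 3 to 60 N. Pads are 20 mm wide; open, the fingers measure 115 mm over their backs; the gripper's body (75 mm by 178 mm) begins 61 mm behind the grasp point.
Start: joints at [-1.274, 0.423, 1.63, -0, 1.089, -0.019], TCP at [194.128, -594.07, 230.675] pointing down, gripper open.
Joint ranges: [-3, 3], [-0.9, 2.11], [0.09, 2.58], [-1.31, 4.45], [0.11, 2.69], [-2.54, 2.54]. Speed limits (rad/s): [2.39, 2.39, 3.01, 3.14, 3.14, 3.14].

INTERFACE

Orientations are given as a rotation vector (axis times angle).
In Python, from workcell import ctrl gives the robot as it stands.
- The arm moves only by the tool apply_moves, never from a script. Its argument "increments" is a list of rows, each an object with "gripper": the opening in per cent of the stroke, from 0 (shut) to 100 (fully open); "delta_pos": the shift along the tool's x, y, z in cm, a list of three; "dr": the turn, a rotation vector about the tool's x, y, z in rad, a list of three. In form: [{"gripper": gripper, "delta_pos": [dx, dy, dz], "dr": [ax, ay, az]}, ...]. A call has exactly 5 rows; each row shifts and turns the commanded pose from where the row before left it, along the tool's axes as they then stand; what a row does not reach is not made up. A row lasts 1/12 s, in which the tool goes at most 41.7 mm and 7.16 degrees, less where a joint would pass 70% of its speed; a pose out of reach is approached as far as the arm can. A call with a gripper value outside its range is refused whole. The fingers move at their own pace and stop on an object; the grip force is fixed at half the most. Time passes only in rows, so rows that do not move let the fingers close, or fill a call up. It gives the time, the measured TCP pose, the force and the opening at its end, in the units of the state.
- ctrl.get_obs(): the state, without advancing time (a new reading comes with each control period).
- ctrl.get_image(name): name is "scene" or "top"; returns a dict with "img" (480x640x3 uint8, red, green, blue), "range_z" (480x640 float32, mm along the optical axis (not along the pixel's ray), 0 where there is no reading), "mtx" (3x3 intrinsics, pixels), "k1" (the pictures are not rectified: a ray, as slopes to the right and down, at radius r is drawn at 1 + k1 r^2 times it, then the intrinsics apply), "rvec" (rotation vector, rad) and "tvec" (3), from world to camera coordinates, as OpenCV has them. Camera axes: x right, y down, z forward; pixel columns grow to the right and rows downward; lengths in mm; the calibration is good to about 2 mm. A picture is of the moment at which its call begins.
- ctrl.close_job(): hands the job in, once; it reports no verdict.
The state is a dict: "t": time; "qpos": joint angles; "qvel": joint speeds; "joint_torque": joint torques, N m; "ee_pos": TCP position; "orientation": TCP orientation; "ft_force": force on the tool from outside, world axes, zero at the start; "moment": the same for the moment, N m; "width": finger opening in mm.
Only numpy, scipy, OpenCV 4.12 (cv2) and the standard library are available. Lean on these libraries where they do the work, as an engineer would, in place of code of your own. Each camera call takes 0.05 s, during which the arm holds its last target. There are 200 camera calls.

TASK

Using only the fingertips, push the pocket scale along the bench into the metal corner stop until it sits flush against both bars, its long far edge along the longer bar and its right-hand short edge along the shorter bar. Keep the scale flat on the bench throughout (never grasp, lift or tip it), do not disturb the two weights, the black-capped jar and the loupe, and finish with the scale at rest and the hand clear.

Things in the scene. Friction and masses are not known exactly. Their poses are not given: they have to be found in the camera images.
- corner_stop: fixed L of two bare aluminium bars on the bench, 18 mm wide, 12 mm high (screw heads 4 mm more). Origin: inner corner of the L, at bench level. The longer (back) bar runs 170 mm from it along the stop's +y, inner face at x = 0; the shorter (side) bar 110 mm along the stop's -x, inner face at y = 0. The open bay is x < 0, y > 0 (towards the robot and its left). Its yaw is within 12 degrees
- scale: flat grey pocket scale, display at its +y end, 0.17 to 0.34 kg, 99 mm (x) by 127 mm (y) by 16 mm high, sides upright from 1 to 13 mm up. Origin: centre of underside. Its +x edge goes against the back bar, its -y edge against the side bar; fully home its origin is at x = -0.049, y = +0.063 in the stop's frame. It starts 3 to 9 cm short of each bar, turned up to 20 degrees from the stop
- big_weight: silvery calibration weight with a neck, 30 mm across, 42 mm high, bystander; origin at the centre of its underside
- small_weight: brass-coloured calibration weight with a neck, 19 mm across, 27 mm high, bystander; origin at the centre of its underside
- black_jar: small jar with a black screw cap, 34 mm across, 36 mm high, bystander; origin at the centre of its underside
- loupe: black eye loupe, a cup-shaped cone 41 mm across the top, 34 mm high, bystander; origin at the centre of its underside

How it is judged (in metres and radians):
At the end, for the whole second after the job is handed in: The scale lies flat and at rest in the corner stop, its centre within 5 mm of the fully-home place (49 mm from the back bar, 63 mm from the side bar) along each bar's normal, and square to the bars within 0.04 rad (x of scale in the frame of corner_stop between -0.054 and -0.044 m and y of scale in the frame of corner_stop between 0.058 and 0.068 m and angle between the x axis of scale and the x axis of corner_stop, either way round below 0.04 rad and height (world z) of scale below 0.004 m and angle between scale's own z axis and vertical below 0.05 rad and linear speed of scale below 0.01 m/s); the robot touches nothing.
It fails at once if the scale is lifted or tipped (10 mm off the bench or 0.12 rad) (height (world z) of scale above 0.01 m or angle between scale's own z axis and vertical above 0.12 rad).
It fails at once if a weight, the jar or the loupe is moved by more than 10 mm (distance of any of big_weight, small_weight, black_jar, loupe from where it was at the start of the episode above 0.01 m).
It fails at once if the arm or the gripper's body, not the fingers, pushes the scale (contact force between the arm and scale above 3 N).
It also fails if it takes over 72 s, if anything falls off the work surface, if the arm or the gripper's body presses on something with over 40 N, if the wrist force passes 120 N, or if a joint passes its speed limit or range.

## Working session

There is one attempt and no reset: what is moved stays moved. The work goes in short steps, Python scripts to look and compute and a tool call to move; the robot and the scene stay as the last step left them, time stands still between calls to the robot, and variables do not carry over. Pictures are saved under pics/ and viewed, about 8 in all and at most 12, crops included, and the job is handed in when it is done.

Besides the shell and the picture viewer there is one more tool, called after "Request:" in YAML: its name, and indented under it one key for each argument. apply_moves: Moves the arm, as the interface text tells. Its arguments: {"type":"object","properties":{"increments":{"type":"array","items":{"type":"object","properties":{"gripper":{"type":"number"},"delta_pos":{"type":"array","items":{"type":"number"}},"dr":{"type":"array","items":{"type":"number"}}}}}},"required":["increments"]}

```bash
ls; mkdir -p pics
python3 - <<'E'
from workcell import ctrl
import cv2,numpy as np,pickle
print(ctrl.get_obs())
for n in("top","scene"):
    d=ctrl.get_image(n); pickle.dump(d,open(f"{n}0.pkl","wb"))
    cv2.imwrite(f"pics/{n}0.png",d["img"][:,:,::-1]); print(n,d["mtx"],d["k1"],d["rvec"],d["tvec"])
E
```

```text
pics
{'t': 0.0, 'qpos': array([-1.27401355e+00,  4.23827109e-01,  1.63066914e+00,  1.00325305e-06,
        1.08859538e+00, -1.90030080e-02]), 'qvel': array([ 0.00050988, -0.00065809,  0.00102525, -0.00093606, -0.00011027,
       -0.00040604]), 'joint_torque': array([-1.85790873e-05, -5.44628799e+01, -2.73670632e+01,  6.43976592e-02,
        2.27783946e-02, -1.08557856e-04]), 'ee_pos': array([ 193.96939009, -593.57874981,  229.91845716]), 'orientation': array([ 2.05132743,  0.32818447, -2.05175671]), 'ft_force': array([-0.24122657, -0.25711107,  0.26256101]), 'moment': array([-0.02490864, -0.02915136,  0.00541974]), 'width': 87.86132474599478}
top [[577.18264297   0.         323.75313332]
 [  0.         577.18264297 227.60655836]
 [  0.           0.           1.        ]] -0.08477151690418575 [ 2.13030101 -2.16398774  0.11763524] [-35.7451093  567.62904912 935.0962079 ]
scene [[449.2725817    0.         312.26074492]
 [  0.         449.2725817  234.41692932]
 [  0.           0.           1.        ]] -0.07359052108843625 [ 0.77885763 -2.58264336  1.07425169] [453.89169978 290.85446173 600.87119958]
```

View pics/top0.png

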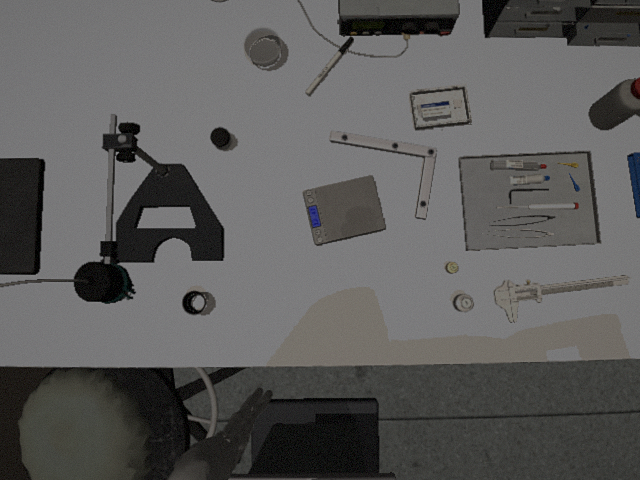

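View pics/scene0.png

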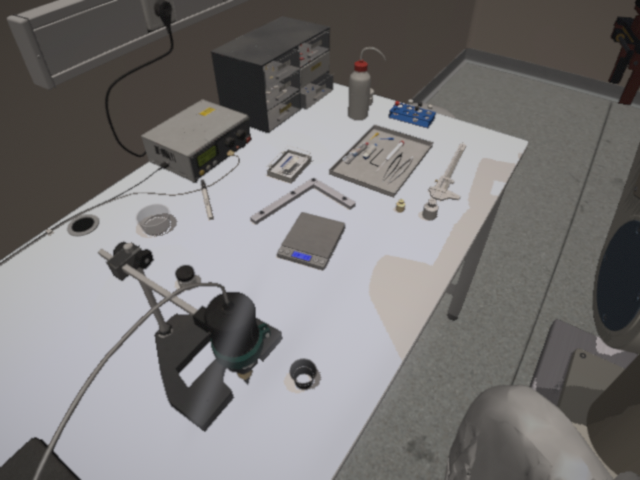

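The top view shows the scale at about (345,210), the L with its corner near (432,155), the weights at (452,267) and (463,302), the jar at (222,138) and the loupe at (197,302). Next I'll enlarge the work area.

```bash
cat > h.py <<'E'
import cv2,numpy as np
def w(d,uv,z):
    uv=np.array(uv,float).reshape(-1,1,2)
    n=cv2.undistortPoints(uv,d["mtx"],np.array([d["k1"],0,0,0,0.])).reshape(-1,2)
    R=cv2.Rodrigues(np.array(d["rvec"],float))[0]; t=np.array(d["tvec"],float).ravel()
    c=-R.T@t; r=np.c_[n,np.ones(len(n))]@R
    return c+r*((z-c[2])/r[:,2])[:,None]
def crop(d,x0,y0,x1,y1,s,name):
    im=cv2.resize(d["img"][y0:y1,x0:x1,::-1],None,fx=s,fy=s,interpolation=cv2.INTER_CUBIC)
    im=cv2.convertScaleAbs(im,alpha=1.3)
    for u in range((x0//10+1)*10,x1,10): cv2.line(im,((u-x0)*s,0),((u-x0)*s,8 if u%50 else 20),(0,0,255),1)
    for v in range((y0//10+1)*10,y1,10): cv2.line(im,(0,(v-y0)*s),(8 if v%50 else 20,(v-y0)*s),(0,0,255),1)
    cv2.imwrite(f"pics/{name}.png",im)
E
python3 - <<'E'
import pickle;from h import *
d=pickle.load(open("top0.pkl","rb"))
crop(d,290,120,450,240,5,"c0")
E
```

```text
(no output)
```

View pics/c0.png

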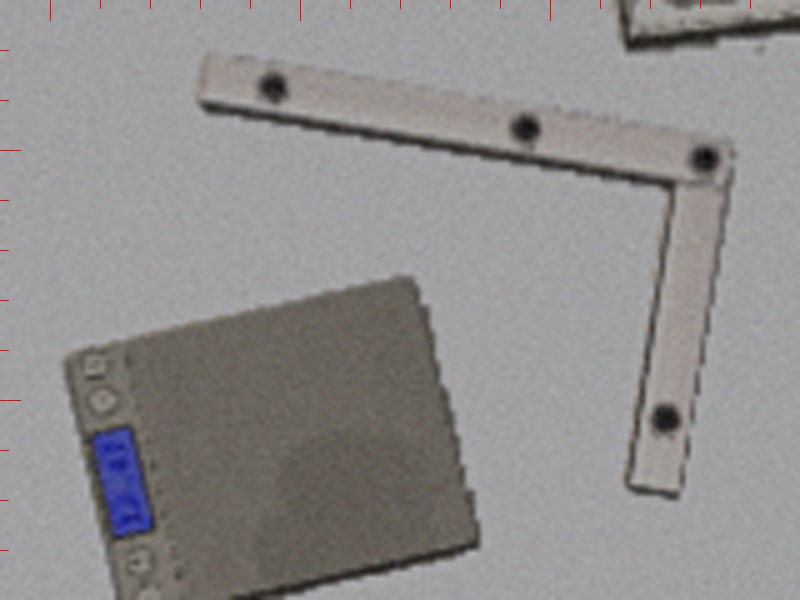

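Crop: back bar's inner top edge runs from full-image (330.4,140.4) to the corner at (424.4,156.6), and the side bar's inner end is at (416,217). Scale corners are at about (303.2,191), (372,175.4) and (385.6,229).

Run:
```python
import pickle;from h import *
d=pickle.load(open("top0.pkl","rb"))
b=w(d,[(330.4,140.4),(424.4,156.6),(416,217)],12)[:,:2]; print("bars",b.round(1))
print(np.linalg.norm(b[0]-b[1]),np.linalg.norm(b[2]-b[1]))
y=b[0]-b[1]; x=b[1]-b[2]
print("yaw",np.arctan2(-y[0],y[1]),np.arctan2(x[1],x[0]))
s=w(d,[(303.2,191),(372,175.4),(385.6,229)],14.5)[:,:2]; print("scale",s.round(1), np.linalg.norm(s[0]-s[1]),np.linalg.norm(s[1]-s[2]))
c=(s[0]+s[2])/2; yy=s[0]-s[1]; xx=s[1]-s[2]
print("c",c,"yaw",np.arctan2(-yy[0],yy[1]),np.arctan2(xx[1],xx[0]))
th=(1.5*np.arctan2(-y[0],y[1])+np.arctan2(x[1],x[0]))/2.5
R=np.array([[np.cos(th),-np.sin(th)],[np.sin(th),np.cos(th)]])
print("th",th,"scale in stop",R.T@(c-b[1]), "home world",b[1]+R@[-49,63])
for n,p,z in[("big",(463,302),42),("small",(452,267),27),("jar",(221,138),36),("loupe",(197,302),34)]: 
    q=w(d,[p],z)[0,:2];print(n,q.round(0),(R.T@(q-b[1])).round(0))
# depth check
R3=cv2.Rodrigues(d["rvec"])[0]; print(d["range_z"][205,345],d["range_z"][200,395], "cam",-R3.T@d["tvec"].ravel())
```

```text
bars [[ 724.6  -58.2]
 [ 692.5 -222.4]
 [ 585.8 -203.8]]
167.35998525458177 108.30081354013745
yaw -0.1932856350018583 -0.1732108103791639
scale [[ 634.4   -9.5]
 [ 659.8 -129.5]
 [ 565.5 -150.4]] 122.64246301082734 96.60017479094233
c [599.94799655 -79.99298303] yaw 0.20908768779659945 0.21842617171311185
th -0.1852557051527805 scale in stop [-117.202735    122.95322435] home world [ 655.9404708  -151.48315716]
big [ 439. -272.] [-240.  -96.]
small [ 498. -259.] [-185.  -72.]
jar [726. 131.] [-32. 353.]
loupe [445. 169.] [-315.  340.]
998.51154 1013.7085 cam [443.56298008 -61.03745918 998.70500127]
```

```bash
cat >> h.py <<'E'
from scipy.spatial.transform import Rotation as Rot
C=np.array([692.5,-222.4]); TH=-0.186
RS=np.array([[np.cos(TH),-np.sin(TH)],[np.sin(TH),np.cos(TH)]])
def rel(o,stop_xy,z,yaw=None):
    "delta in tool axes (cm) to stop-frame target, and dr (tool) for jaw axis at angle yaw in stop frame"
    R=Rot.from_rotvec(o["orientation"]); p=np.r_[C+RS@np.array(stop_xy),z]-o["ee_pos"]
    T=R.as_matrix(); print("axes x,y,z\n",T.T.round(3)); print("stop-frame tcp",(RS.T@(o["ee_pos"][:2]-C)).round(1),"z",o["ee_pos"][2].round(1), "F",o["ft_force"].round(1),"t",round(o["t"],2))
    print("delta cm",(T.T@p/10).round(2))
    if yaw is not None:
        y=T[:,1]; a=TH+yaw-np.arctan2(y[1],y[0]); a=(a+np.pi/2)%np.pi-np.pi/2
        # level tool x to -Z then yaw
        X=np.array([0,0,-1.]); ya=np.arctan2(y[1],y[0])+a; Y=np.array([np.cos(ya),np.sin(ya),0]); G=np.c_[X,Y,np.cross(X,Y)]
        print("dr",Rot.from_matrix(T.T@G).as_rotvec().round(4)); print("delta in goal axes",(G.T@p/10).round(2))
E
python3 - <<'E'
from h import *
from workcell import ctrl
o=ctrl.get_obs(); rel(o,(-215,110),140,np.pi/2)
E
```

```text
axes x,y,z
 [[-0.     0.001 -1.   ]
 [ 0.311 -0.951 -0.001]
 [-0.951 -0.311 -0.   ]]
stop-frame tcp [-421.3 -457. ] z 230.0 F [0.3 0.1 0.5] t 0.1
delta cm [  9.06 -39.78 -45.36]
dr [5.018e-01 3.000e-04 1.300e-03]
delta in goal axes [  9.   -56.7  -20.63]
```

Request:
apply_moves:
  increments:
    - {"gripper": 100, "delta_pos": [0.5, -2.5, -2.8], "dr": [0, 0, 0]}
    - {"gripper": 100, "delta_pos": [0.5, -2.5, -2.8], "dr": [0, 0, 0]}
    - {"gripper": 100, "delta_pos": [0.5, -2.5, -2.8], "dr": [0, 0, 0]}
    - {"gripper": 100, "delta_pos": [0.5, -2.5, -2.8], "dr": [0, 0, 0]}
    - {"gripper": 100, "delta_pos": [0.5, -2.5, -2.8], "dr": [0, 0, 0]}

```text
t: 0.52
ee_pos: [288.7, -430.0, 205.2]
orientation: [2.051, 0.327, -2.052]
ft_force: [0.1, 0.3, 0.4]
width: 87.9
```

Request:
apply_moves:
  increments:
    - {"gripper": 100, "delta_pos": [0.5, -2.5, -2.8], "dr": [0, 0, 0]}
    - {"gripper": 100, "delta_pos": [0.5, -2.5, -2.8], "dr": [0, 0, 0]}
    - {"gripper": 100, "delta_pos": [0.5, -2.5, -2.8], "dr": [0, 0, 0]}
    - {"gripper": 100, "delta_pos": [0.5, -2.5, -2.8], "dr": [0, 0, 0]}
    - {"gripper": 100, "delta_pos": [0.5, -2.5, -2.8], "dr": [0, 0, 0]}

```text
t: 0.93
ee_pos: [383.0, -267.7, 180.4]
orientation: [2.051, 0.326, -2.051]
ft_force: [0.3, -0.4, 0.1]
width: 88.1
```

Request:
apply_moves:
  increments:
    - {"gripper": 100, "delta_pos": [0.5, -2.5, -2.8], "dr": [0, 0, 0]}
    - {"gripper": 100, "delta_pos": [0.5, -2.5, -2.8], "dr": [0, 0, 0]}
    - {"gripper": 100, "delta_pos": [0.5, -2.5, -2.8], "dr": [0, 0, 0]}
    - {"gripper": 100, "delta_pos": [0.5, -2.5, -2.8], "dr": [0, 0, 0]}
    - {"gripper": 100, "delta_pos": [0.5, -2.5, -2.8], "dr": [0, 0, 0]}

```text
t: 1.35
ee_pos: [477.3, -105.3, 155.3]
orientation: [2.051, 0.327, -2.051]
ft_force: [0.4, -1.1, 1.5]
width: 87.8
```

Request:
apply_moves:
  increments:
    - {"gripper": 100, "delta_pos": [0, 0, 0], "dr": [0.1, 0, 0]}
    - {"gripper": 100, "delta_pos": [0, 0, 0], "dr": [0.1, 0, 0]}
    - {"gripper": 100, "delta_pos": [0, 0, 0], "dr": [0.1, 0, 0]}
    - {"gripper": 100, "delta_pos": [0, 0, 0], "dr": [0.1, 0, 0]}
    - {"gripper": 100, "delta_pos": [0, 0, 0], "dr": [0.1, 0, 0]}

```text
t: 1.77
ee_pos: [476.7, -106.9, 155.4]
orientation: [-2.122, 0.201, 2.123]
ft_force: [-0.1, -0.0, 0.5]
width: 87.6
```

Run:
```python
from h import *
from workcell import ctrl
o=ctrl.get_obs(); rel(o,(-218,110),60,np.pi/2); print(o["qpos"],o["width"])
```

```text
axes x,y,z
 [[-0.001  0.    -1.   ]
 [-0.188 -0.982 -0.   ]
 [-0.982  0.188  0.001]]
stop-frame tcp [-233.4   73.6] z 155.4 F [-0.1 -0.   0.5] t 1.77
delta cm [ 9.54 -3.64 -1.54]
dr [-0.0026  0.0007  0.    ]
delta in goal axes [ 9.54 -3.64 -1.54]
[-2.44876370e-01  3.36857093e-01  1.98261428e+00 -1.16575245e-05
  8.22837229e-01  1.51454830e+00] 87.64734662717423
```

Request:
apply_moves:
  increments:
    - {"gripper": 100, "delta_pos": [2, -0.9, -0.2], "dr": [0, 0, 0]}
    - {"gripper": 100, "delta_pos": [2, -0.9, -0.3], "dr": [0, 0, 0]}
    - {"gripper": 100, "delta_pos": [2, -0.9, -0.3], "dr": [0, 0, 0]}
    - {"gripper": 100, "delta_pos": [2, -0.9, -0.2], "dr": [0, 0, 0]}
    - {"gripper": 100, "delta_pos": [1.5, 0, 0], "dr": [0, 0, 0]}

```text
t: 2.18
ee_pos: [493.3, -72.5, 59.1]
orientation: [-2.124, 0.195, 2.126]
ft_force: [-0.5, 1.4, 0.6]
width: 87.9
```

Run:
```python
from h import *
from workcell import ctrl
d=ctrl.get_image("scene"); crop(d,200,150,440,330,3,"c1")
o=ctrl.get_obs(); rel(o,(-218,110),13,np.pi/2)
```

```text
axes x,y,z
 [[-0.005  0.001 -1.   ]
 [-0.182 -0.983  0.   ]
 [-0.983  0.182  0.005]]
stop-frame tcp [-225.2  110. ] z 57.1 F [-1.3 -0.1 -2. ] t 2.23
delta cm [ 4.41  0.   -0.74]
dr [ 0.0027  0.0047 -0.    ]
delta in goal axes [ 4.41 -0.   -0.72]
```

View pics/c1.png

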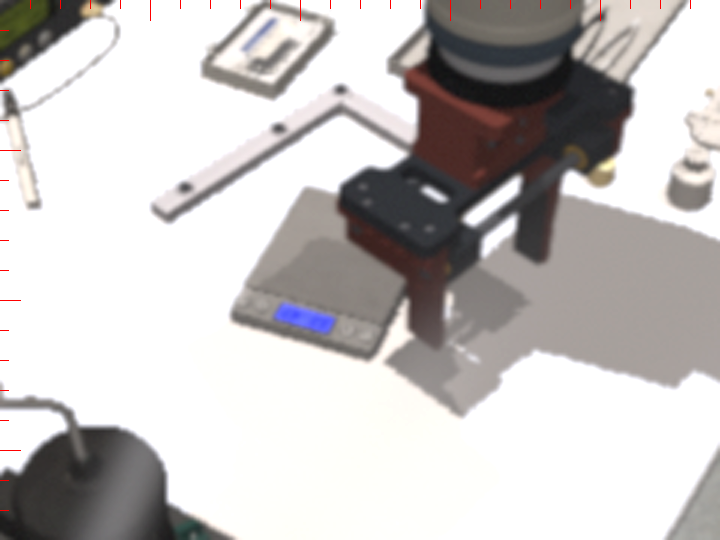

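The picture shows both fingers on the near side of the scale: left finger tip at about crop (425,345), with the scale's edge ahead of it. Next I descend and push.

Request:
apply_moves:
  increments:
    - {"gripper": 100, "delta_pos": [1.5, 0, 0], "dr": [0, 0, 0]}
    - {"gripper": 100, "delta_pos": [1.5, 0, 0], "dr": [0, 0, 0]}
    - {"gripper": 100, "delta_pos": [0.8, 0, 0], "dr": [0.0, 0.004, 0]}
    - {"gripper": 100, "delta_pos": [0.5, 0, 0], "dr": [0, 0, 0]}
    - {"gripper": 100, "delta_pos": [0, 0, 0], "dr": [0, 0, 0]}

```text
t: 2.65
ee_pos: [492.7, -73.6, 17.1]
orientation: [-2.128, 0.197, 2.122]
ft_force: [0.5, 0.3, -1.3]
width: 87.9
```

Request:
apply_moves:
  increments:
    - {"gripper": 100, "delta_pos": [0, 0, -0.6], "dr": [0, 0, 0]}
    - {"gripper": 100, "delta_pos": [0, 0, -0.6], "dr": [0, 0, 0]}
    - {"gripper": 100, "delta_pos": [0, 0, -0.6], "dr": [0, 0, 0]}
    - {"gripper": 100, "delta_pos": [0, 0, -0.6], "dr": [0, 0, 0]}
    - {"gripper": 100, "delta_pos": [0, 0, -0.6], "dr": [0, 0, 0]}

```text
t: 3.07
ee_pos: [523.9, -79.3, 18.3]
orientation: [-2.13, 0.197, 2.12]
ft_force: [-1.7, 0.9, 0.6]
width: 87.6
```

Request:
apply_moves:
  increments:
    - {"gripper": 100, "delta_pos": [0, 0, -0.6], "dr": [0, 0, 0]}
    - {"gripper": 100, "delta_pos": [0, 0, -0.6], "dr": [0, 0, 0]}
    - {"gripper": 100, "delta_pos": [0, 0, -0.6], "dr": [0, 0, 0]}
    - {"gripper": 100, "delta_pos": [0, 0, -0.6], "dr": [0, 0, 0]}
    - {"gripper": 100, "delta_pos": [0, 0, -0.6], "dr": [0, 0, 0]}

```text
t: 3.48
ee_pos: [552.8, -84.6, 17.8]
orientation: [-2.129, 0.197, 2.121]
ft_force: [-1.1, 1.9, 0.6]
width: 87.7
```

Run:
```python
from h import *
from workcell import ctrl
d=ctrl.get_image("scene"); crop(d,200,150,440,330,3,"c2")
o=ctrl.get_obs(); rel(o,(-118,110),13,np.pi/2)
```

```text
axes x,y,z
 [[ 0.006 -0.001 -1.   ]
 [-0.183 -0.983 -0.   ]
 [-0.983  0.183 -0.006]]
stop-frame tcp [-161.2  109.5] z 18.1 F [ 0.6 -0.1  0.4] t 3.53
delta cm [ 0.53 -0.04 -4.31]
dr [ 0.0018 -0.0059  0.    ]
delta in goal axes [ 0.51 -0.05 -4.32]
```

View pics/c2.png

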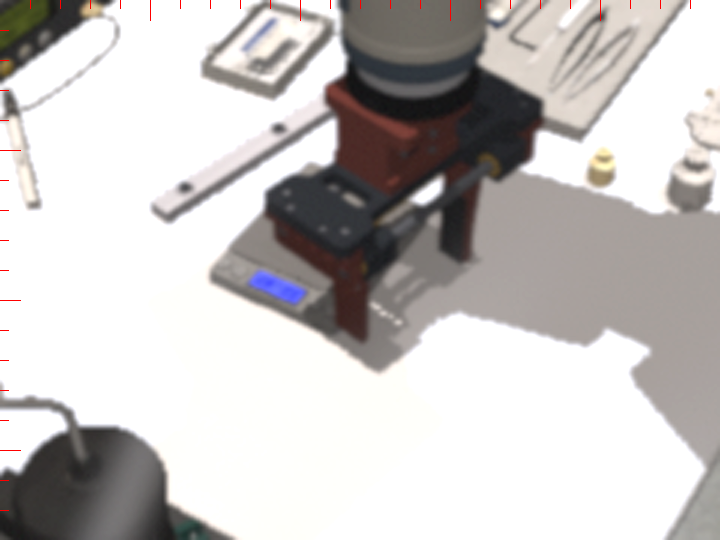

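Scale has turned towards square, and the left finger is on its near edge (crop (350,330)). I lower the tips 5 mm and carry on.

Request:
apply_moves:
  increments:
    - {"gripper": 100, "delta_pos": [0, 0, 0.3], "dr": [0, -0.006, 0]}
    - {"gripper": 100, "delta_pos": [0.5, 0, 0], "dr": [0, 0, 0]}
    - {"gripper": 100, "delta_pos": [0, 0, -0.4], "dr": [0, 0, 0]}
    - {"gripper": 100, "delta_pos": [0, 0, -0.5], "dr": [0, 0, 0]}
    - {"gripper": 100, "delta_pos": [0, 0, -0.5], "dr": [0, 0, 0]}

```text
t: 3.95
ee_pos: [563.2, -86.6, 12.7]
orientation: [-2.122, 0.196, 2.128]
ft_force: [-0.7, 0.3, 0.8]
width: 87.8
```

Request:
apply_moves:
  increments:
    - {"gripper": 100, "delta_pos": [0, 0, -0.5], "dr": [0, 0, 0]}
    - {"gripper": 100, "delta_pos": [0, 0, -0.5], "dr": [0, 0, 0]}
    - {"gripper": 100, "delta_pos": [0, 0, -0.5], "dr": [0, 0, 0]}
    - {"gripper": 100, "delta_pos": [0, 0, -0.5], "dr": [0, 0, 0]}
    - {"gripper": 100, "delta_pos": [0, 0, -0.5], "dr": [0, 0, 0]}

```text
t: 4.37
ee_pos: [588.1, -91.3, 12.8]
orientation: [-2.122, 0.196, 2.127]
ft_force: [-2.7, -0.5, 2.1]
width: 87.6
```

Run:
```python
from h import *
from workcell import ctrl
d=ctrl.get_image("top"); crop(d,290,120,450,240,5,"c3")
o=ctrl.get_obs(); rel(o,(-118,110),13,np.pi/2)
```

```text
axes x,y,z
 [[-0.001  0.    -1.   ]
 [-0.183 -0.983  0.   ]
 [-0.983  0.183  0.001]]
stop-frame tcp [-125.7  109.5] z 13.0 F [ 0.9  1.2 -1. ] t 4.42
delta cm [-0.   -0.05 -0.77]
dr [ 0.0017  0.0009 -0.    ]
delta in goal axes [-0.   -0.05 -0.77]
```

View pics/c3.png

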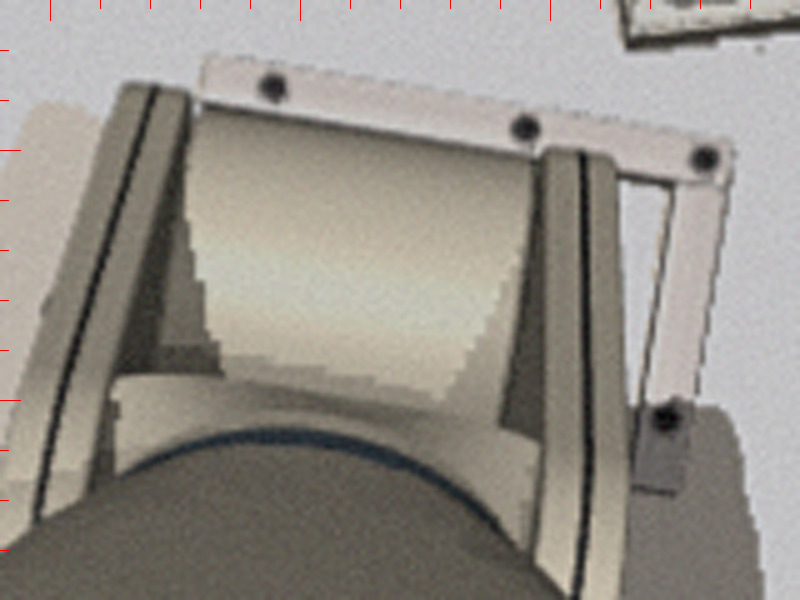

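The arm hides the scale from above; I go on by force to the back bar.

Request:
apply_moves:
  increments:
    - {"gripper": 100, "delta_pos": [0, 0, -0.3], "dr": [0, 0, 0]}
    - {"gripper": 100, "delta_pos": [0, 0, -0.3], "dr": [0, 0, 0]}
    - {"gripper": 100, "delta_pos": [0, 0, -0.3], "dr": [0, 0, 0]}
    - {"gripper": 100, "delta_pos": [0, 0, -0.2], "dr": [0, 0, 0]}
    - {"gripper": 100, "delta_pos": [0, 0, 0], "dr": [0, 0, 0]}

```text
t: 4.83
ee_pos: [599.5, -93.4, 12.9]
orientation: [-2.124, 0.196, 2.125]
ft_force: [-0.8, 0.6, -0.6]
width: 88.0
```

Request:
apply_moves:
  increments:
    - {"gripper": 100, "delta_pos": [0, 0, -0.15], "dr": [0, 0, 0]}
    - {"gripper": 100, "delta_pos": [0, 0, -0.15], "dr": [0, 0, 0]}
    - {"gripper": 100, "delta_pos": [0, 0, -0.1], "dr": [0, 0, 0]}
    - {"gripper": 100, "delta_pos": [0, 0, -0.1], "dr": [0, 0, 0]}
    - {"gripper": 100, "delta_pos": [0, 0, 0], "dr": [0, 0, 0]}

```text
t: 5.25
ee_pos: [603.8, -94.2, 12.8]
orientation: [-2.123, 0.196, 2.126]
ft_force: [-0.7, 0.6, 0.5]
width: 88.0
```

Run:
```python
from h import *
from workcell import ctrl
o=ctrl.get_obs(); rel(o,(-108,110),13,np.pi/2)
```

```text
axes x,y,z
 [[-0.001  0.    -1.   ]
 [-0.183 -0.983 -0.   ]
 [-0.983  0.183  0.001]]
stop-frame tcp [-110.8  109.6] z 12.8 F [-0.7  0.6  0.5] t 5.25
delta cm [-0.02 -0.04 -0.28]
dr [0.0018 0.0013 0.    ]
delta in goal axes [-0.02 -0.04 -0.28]
```

Request:
apply_moves:
  increments:
    - {"gripper": 100, "delta_pos": [0, 0, -0.1], "dr": [0, 0, 0]}
    - {"gripper": 100, "delta_pos": [0, 0, -0.1], "dr": [0, 0, 0]}
    - {"gripper": 100, "delta_pos": [0, 0, -0.1], "dr": [0, 0, 0]}
    - {"gripper": 100, "delta_pos": [0, 0, 0], "dr": [0, 0, 0]}
    - {"gripper": 100, "delta_pos": [0, 0, 0], "dr": [0, 0, 0]}

```text
t: 5.67
ee_pos: [606.9, -94.8, 12.8]
orientation: [-2.124, 0.196, 2.126]
ft_force: [-0.2, -0.1, 0.6]
width: 87.7
```

Request:
apply_moves:
  increments:
    - {"gripper": 100, "delta_pos": [0, 0, -0.1], "dr": [0, 0, 0]}
    - {"gripper": 100, "delta_pos": [0, 0, -0.1], "dr": [0, 0, 0]}
    - {"gripper": 100, "delta_pos": [0, 0, -0.05], "dr": [0, 0, 0]}
    - {"gripper": 100, "delta_pos": [0, 0, 0], "dr": [0, 0, 0]}
    - {"gripper": 100, "delta_pos": [0, 0, 0], "dr": [0, 0, 0]}

```text
t: 6.08
ee_pos: [608.4, -95.0, 12.7]
orientation: [-2.122, 0.196, 2.128]
ft_force: [-4.1, 1.1, 3.7]
width: 88.0
```

Contact force came up at TCP 608 mm (4 N). I back off, rise and turn the tool.

Request:
apply_moves:
  increments:
    - {"gripper": 100, "delta_pos": [0, 0, 1], "dr": [0, 0, 0]}
    - {"gripper": 100, "delta_pos": [0, 0, 2], "dr": [0, 0, 0]}
    - {"gripper": 100, "delta_pos": [-3, 0, 1], "dr": [0, 0, 0]}
    - {"gripper": 100, "delta_pos": [-3, 0, 0], "dr": [0, 0, 0]}
    - {"gripper": 100, "delta_pos": [-3, 0, 0], "dr": [0, 0, 0]}

```text
t: 6.5
ee_pos: [568.6, -87.7, 103.3]
orientation: [-2.122, 0.196, 2.128]
ft_force: [1.6, -0.2, 0.4]
width: 87.6
```

Request:
apply_moves:
  increments:
    - {"gripper": 50, "delta_pos": [0, -4, 0.5], "dr": [0, 0, 0]}
    - {"gripper": 50, "delta_pos": [0, -4, 0.5], "dr": [0, 0, 0]}
    - {"gripper": 50, "delta_pos": [0, -4, 0.5], "dr": [0, 0, 0]}
    - {"gripper": 50, "delta_pos": [0, -4, 0.5], "dr": [0, 0, 0]}
    - {"gripper": 50, "delta_pos": [0, -4, 0], "dr": [0, 0, 0]}

```text
t: 6.92
ee_pos: [586.2, 114.2, 103.2]
orientation: [-2.124, 0.196, 2.125]
ft_force: [0.2, -0.5, -0.3]
width: 58.2
```

Request:
apply_moves:
  increments:
    - {"gripper": 50, "delta_pos": [0, 0, 0], "dr": [-0.12, 0, 0]}
    - {"gripper": 50, "delta_pos": [0, 0, 0], "dr": [-0.12, 0, 0]}
    - {"gripper": 50, "delta_pos": [0, 0, 0], "dr": [-0.12, 0, 0]}
    - {"gripper": 50, "delta_pos": [0, 0, 0], "dr": [-0.12, 0, 0]}
    - {"gripper": 50, "delta_pos": [0, 0, 0], "dr": [-0.12, 0, 0]}

```text
t: 7.33
ee_pos: [586.9, 112.7, 103.0]
orientation: [1.989, 0.427, -1.988]
ft_force: [0.4, -0.1, -1.2]
width: 44.0
```

Request:
apply_moves:
  increments:
    - {"gripper": 50, "delta_pos": [0, 0, 0], "dr": [-0.12, 0, 0]}
    - {"gripper": 50, "delta_pos": [0, 0, 0], "dr": [-0.12, 0, 0]}
    - {"gripper": 50, "delta_pos": [0, 0, 0], "dr": [-0.12, 0, 0]}
    - {"gripper": 50, "delta_pos": [0, 0, 0], "dr": [-0.12, 0, 0]}
    - {"gripper": 50, "delta_pos": [0, 0, 0], "dr": [-0.12, 0, 0]}

```text
t: 7.75
ee_pos: [587.0, 112.5, 103.0]
orientation: [1.601, 0.898, -1.601]
ft_force: [-0.3, 0.0, -0.1]
width: 44.0
```

Request:
apply_moves:
  increments:
    - {"gripper": 50, "delta_pos": [0, 0, 0], "dr": [-0.12, 0, 0]}
    - {"gripper": 50, "delta_pos": [0, 0, 0], "dr": [-0.12, 0, 0]}
    - {"gripper": 50, "delta_pos": [0, 0, 0], "dr": [-0.12, 0, 0]}
    - {"gripper": 50, "delta_pos": [0, 0, 0], "dr": [0, 0, 0]}
    - {"gripper": 50, "delta_pos": [0, 0, 0], "dr": [0, 0, 0]}

```text
t: 8.17
ee_pos: [586.8, 112.5, 103.0]
orientation: [1.354, 1.11, -1.354]
ft_force: [0.3, -0.1, -0.6]
width: 43.7
```

Run:
```python
from h import *
from workcell import ctrl
import pickle
d=ctrl.get_image("top"); pickle.dump(d,open("top4.pkl","wb")); crop(d,290,120,450,240,5,"c4")
o=ctrl.get_obs(); rel(o,(-50,250),100,0); print(o["width"],o["qpos"])
```

```text
axes x,y,z
 [[-0.001  0.001 -1.   ]
 [ 0.98  -0.197 -0.001]
 [-0.197 -0.98  -0.   ]]
stop-frame tcp [-165.8  309.5] z 103.0 F [-0.1  0.6  0.2] t 8.22
delta cm [ 0.28 11.66  5.8 ]
dr [-0.0128 -0.0003  0.0011]
delta in goal axes [ 0.3  11.58  5.95]
43.94847839462759 [1.69070566e-01 5.52464503e-01 1.76795015e+00 9.31605529e-04
 8.22100089e-01 3.67232577e-01]
```

View pics/c4.png

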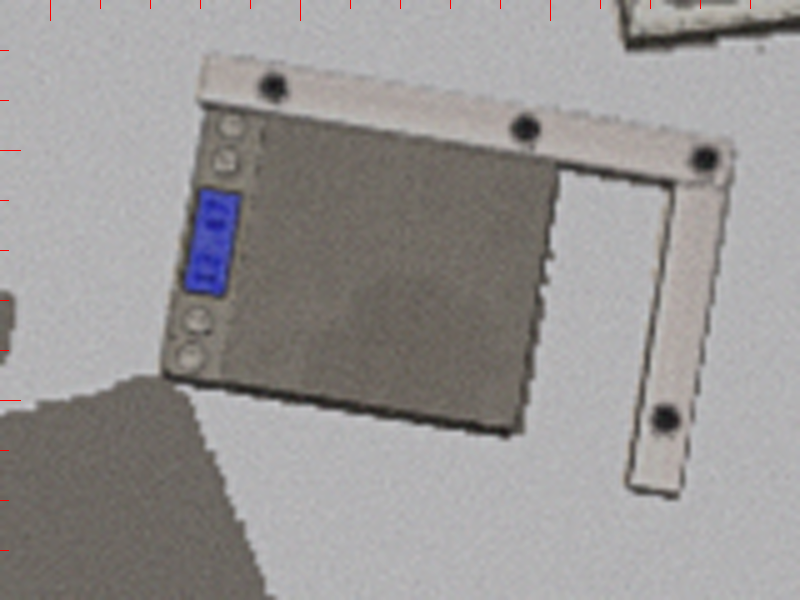

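The scale lies flush along the back bar, with its right edge at crop (557,165), about 41 mm short of the side bar. I stage at its display end.

Request:
apply_moves:
  increments:
    - {"gripper": 50, "delta_pos": [0, 0, 0], "dr": [-0.013, 0, 0]}
    - {"gripper": 50, "delta_pos": [0, 2.9, 2.3], "dr": [0, 0, 0]}
    - {"gripper": 50, "delta_pos": [0, 2.9, 2.3], "dr": [0, 0, 0]}
    - {"gripper": 50, "delta_pos": [0, 3, 2.4], "dr": [0, 0, 0]}
    - {"gripper": 50, "delta_pos": [0, 3, 2.4], "dr": [0, 0, 0]}

```text
t: 8.63
ee_pos: [686.7, -2.4, 102.8]
orientation: [1.342, 1.118, -1.344]
ft_force: [0.3, -0.3, -0.4]
width: 44.0
```

Request:
apply_moves:
  increments:
    - {"gripper": 50, "delta_pos": [3, 0, 0], "dr": [0, 0, 0]}
    - {"gripper": 50, "delta_pos": [3, 0, 0], "dr": [0, 0, 0]}
    - {"gripper": 50, "delta_pos": [2, 0, 0], "dr": [0, 0, 0]}
    - {"gripper": 50, "delta_pos": [1, 0, 0], "dr": [0, 0, 0]}
    - {"gripper": 50, "delta_pos": [0, 0, 0], "dr": [0, 0, 0]}

```text
t: 9.05
ee_pos: [684.3, -1.4, 10.4]
orientation: [1.34, 1.121, -1.347]
ft_force: [-0.8, 0.4, 0.5]
width: 43.5
```

Run:
```python
from h import *
from workcell import ctrl
d=ctrl.get_image("scene"); crop(d,200,150,440,330,3,"c5")
o=ctrl.get_obs(); rel(o,(-48,150),13,0); print(o["width"])
```

```text
axes x,y,z
 [[-0.003  0.    -1.   ]
 [ 0.983 -0.182 -0.003]
 [-0.182 -0.983  0.   ]]
stop-frame tcp [-48. 216.] z 12.1 F [-0.6 -0.6  0.7] t 9.1
delta cm [-0.09 -0.02  6.6 ]
dr [0.0034 0.0002 0.0031]
delta in goal axes [-0.09  0.    6.6 ]
43.68630769341535
```

View pics/c5.png

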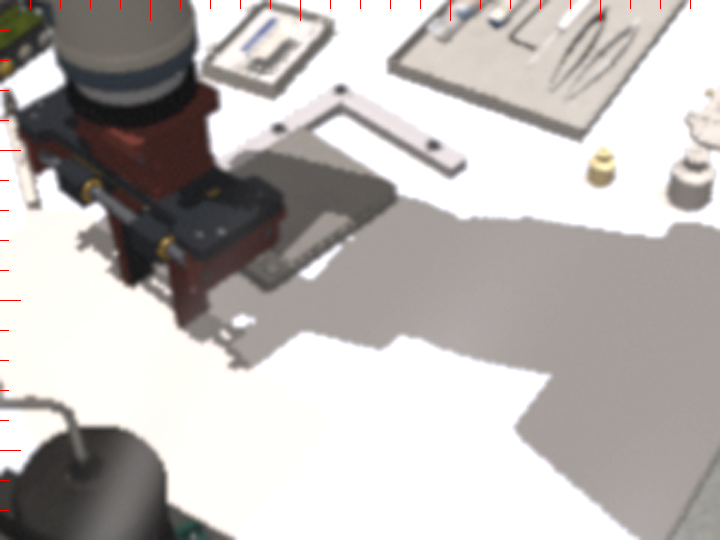

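Both fingers stand behind the display end (crop (190,320) and (135,280)), and nothing else is in the way.

Request:
apply_moves:
  increments:
    - {"gripper": 50, "delta_pos": [0, 0, 0.8], "dr": [0, 0, 0]}
    - {"gripper": 50, "delta_pos": [0, 0, 0.8], "dr": [0.003, 0, 0.003]}
    - {"gripper": 50, "delta_pos": [0, 0, 0.6], "dr": [0, 0, 0]}
    - {"gripper": 50, "delta_pos": [0, 0, 0.5], "dr": [0, 0, 0]}
    - {"gripper": 50, "delta_pos": [0, 0, 0.5], "dr": [0, 0, 0]}

```text
t: 9.52
ee_pos: [679.9, -33.7, 13.6]
orientation: [1.346, 1.114, -1.343]
ft_force: [-1.0, 0.3, 0.1]
width: 44.4
```

Request:
apply_moves:
  increments:
    - {"gripper": 50, "delta_pos": [0, 0, 0.5], "dr": [0, 0, 0]}
    - {"gripper": 50, "delta_pos": [0, 0, 0.5], "dr": [0, 0, 0]}
    - {"gripper": 50, "delta_pos": [0, 0, 0.5], "dr": [0, 0, 0]}
    - {"gripper": 50, "delta_pos": [0, 0, 0.5], "dr": [0, 0, 0]}
    - {"gripper": 50, "delta_pos": [0, 0, 0.5], "dr": [0, 0, 0]}

```text
t: 9.93
ee_pos: [675.3, -57.4, 13.0]
orientation: [1.345, 1.115, -1.343]
ft_force: [0.5, 3.5, 3.4]
width: 43.9
```

Request:
apply_moves:
  increments:
    - {"gripper": 50, "delta_pos": [0, 0, 0.4], "dr": [0, 0, 0]}
    - {"gripper": 50, "delta_pos": [0, 0, 0.4], "dr": [0, 0, 0]}
    - {"gripper": 50, "delta_pos": [0, 0, 0.3], "dr": [0, 0, 0]}
    - {"gripper": 50, "delta_pos": [0, 0, 0.3], "dr": [0, 0, 0]}
    - {"gripper": 50, "delta_pos": [0, 0, 0], "dr": [0, 0, 0]}

```text
t: 10.35
ee_pos: [672.4, -71.8, 12.6]
orientation: [1.344, 1.115, -1.344]
ft_force: [-0.1, 0.2, -0.0]
width: 43.7
```

Run:
```python
from h import *
from workcell import ctrl
o=ctrl.get_obs(); rel(o,(-48,135),13,0); print(o["width"])
```

```text
axes x,y,z
 [[ 0.001 -0.001 -1.   ]
 [ 0.983 -0.184  0.001]
 [-0.184 -0.983  0.   ]]
stop-frame tcp [-47.6 144.2] z 12.6 F [-0.1  0.2 -0. ] t 10.35
delta cm [-0.04 -0.04  0.92]
dr [ 0.0008  0.0004 -0.0009]
delta in goal axes [-0.04 -0.04  0.92]
43.724440888448946
```

Request:
apply_moves:
  increments:
    - {"gripper": 50, "delta_pos": [0, 0, 0.2], "dr": [0, 0, 0]}
    - {"gripper": 50, "delta_pos": [0, 0, 0.2], "dr": [0, 0, 0]}
    - {"gripper": 50, "delta_pos": [0, 0, 0.2], "dr": [0, 0, 0]}
    - {"gripper": 50, "delta_pos": [0, 0, 0.1], "dr": [0, 0, 0]}
    - {"gripper": 50, "delta_pos": [0, 0, 0], "dr": [0, 0, 0]}

```text
t: 10.77
ee_pos: [671.0, -78.4, 12.5]
orientation: [1.344, 1.115, -1.344]
ft_force: [-0.2, 0.5, 0.1]
width: 43.8
```

Request:
apply_moves:
  increments:
    - {"gripper": 50, "delta_pos": [0, 0, 0.1], "dr": [0, 0, 0]}
    - {"gripper": 50, "delta_pos": [0, 0, 0.1], "dr": [0, 0, 0]}
    - {"gripper": 50, "delta_pos": [0, 0, 0.1], "dr": [0, 0, 0]}
    - {"gripper": 50, "delta_pos": [0, 0, 0], "dr": [0, 0, 0]}
    - {"gripper": 50, "delta_pos": [0, 0, 0], "dr": [0, 0, 0]}

```text
t: 11.18
ee_pos: [671.1, -79.2, 12.6]
orientation: [1.347, 1.116, -1.342]
ft_force: [2.1, 10.1, -0.9]
width: 43.9
```

Blocked at 10 N against the side bar. I back off the way I came and look.

Request:
apply_moves:
  increments:
    - {"gripper": 50, "delta_pos": [0, 0, -0.5], "dr": [0, 0, 0]}
    - {"gripper": 50, "delta_pos": [0, 0, -2], "dr": [0, 0, 0]}
    - {"gripper": 50, "delta_pos": [0, 0, -3], "dr": [0, 0, 0]}
    - {"gripper": 50, "delta_pos": [-3, 0, -2], "dr": [0, 0, 0]}
    - {"gripper": 50, "delta_pos": [-4, 0, 0], "dr": [0, 0, 0]}

```text
t: 11.6
ee_pos: [681.7, -3.9, 79.4]
orientation: [1.339, 1.122, -1.348]
ft_force: [0.7, -0.2, 1.0]
width: 43.7
```

Request:
apply_moves:
  increments:
    - {"gripper": 50, "delta_pos": [-1, -2.9, -2.5], "dr": [0, 0, 0]}
    - {"gripper": 50, "delta_pos": [-1, -2.9, -2.5], "dr": [0, 0, 0]}
    - {"gripper": 50, "delta_pos": [0, -2.9, -2.5], "dr": [0, 0, 0]}
    - {"gripper": 50, "delta_pos": [0, -2.9, -2.5], "dr": [0, 0, 0]}
    - {"gripper": 50, "delta_pos": [0, 0, 0], "dr": [0, 0, 0]}

```text
t: 12.02
ee_pos: [584.0, 115.9, 102.4]
orientation: [1.34, 1.12, -1.344]
ft_force: [-0.0, -0.2, -0.7]
width: 43.7
```

Run:
```python
from h import *
from workcell import ctrl
import pickle
d=ctrl.get_image("top"); pickle.dump(d,open("top6.pkl","wb")); crop(d,320,120,450,220,6,"c6")
print(ctrl.get_obs()["ee_pos"])
d0=pickle.load(open("top0.pkl","rb"))
for n,(u,v) in dict(big=(463,302),small=(452,267),jar=(222,138),loupe=(197,302)).items():
    a,b=[cv2.cvtColor(q["img"][v-20:v+20,u-20:u+20],cv2.COLOR_RGB2GRAY).astype(np.float32) for q in(d0,d)]
    print(n,cv2.phaseCorrelate(a,b))
```

```text
[586.32158811 114.32042551 102.55332418]
big ((0.06502842852630408, 0.005926274015298105), 0.9824770423769951)
small ((0.11290289237817319, 0.05455037265065599), 0.9624658459424973)
jar ((1.4025664099271573, 16.21230180797636), 0.016093563437461853)
loupe ((14.561748518791102, -13.594935242572703), -0.015282350778579711)
```

View pics/c6.png

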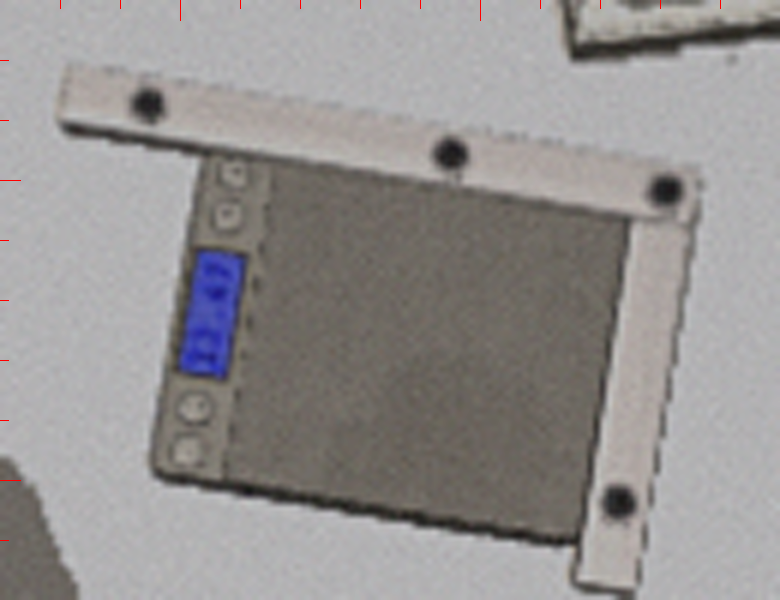

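Picture: no gap along either bar, with edges meeting at crop (630,218). The arm hides the jar and loupe in the top view, so I check them in the scene view and compute the final pose from the near and left edges.

Run:
```python
from h import *
from workcell import ctrl
import pickle
d=ctrl.get_image("scene"); d0=pickle.load(open("scene0.pkl","rb"))
for n,(u,v) in dict(loupe=(303,375),jar=(186,272),big=(430,210)).items():
    a,b=[cv2.cvtColor(q["img"][v-16:v+16,u-16:u+16],cv2.COLOR_RGB2GRAY).astype(np.float32) for q in(d0,d)]
    print(n,cv2.phaseCorrelate(a,b))
cv2.imwrite("pics/s7.png",d["img"][:,:,::-1])
t=pickle.load(open("top6.pkl","rb"))
uv=np.array([(203,158),(153,470),(577,538)])/6+[320,120]
s=(w(t,uv,14)[:,:2]-C)@RS; print("scale corners stop frame",s.round(1)); e=s[1]-s[2]; print("yaw",np.arctan2(-e[0],e[1]), "centre", ((s[0]+s[2])/2).round(1))
o=ctrl.get_obs(); print(o["ft_force"],o["t"])
```

```text
loupe ((0.06841761736366969, 0.02106467699628567), 1.010071228723973)
jar ((0.0295841003831665, 0.11891403582931126), 0.9828545837663114)
big ((0.0702131200799947, 0.050230986055073146), 0.9987017624080181)
scale corners stop frame [[ -3.1 124.9]
 [-96.9 124. ]
 [-95.9   0.5]]
yaw 0.007557392740492094 centre [-49.5  62.7]
[ 1.12791995 -0.09676952 -0.16300455] 12.1167
```

View pics/s7.png

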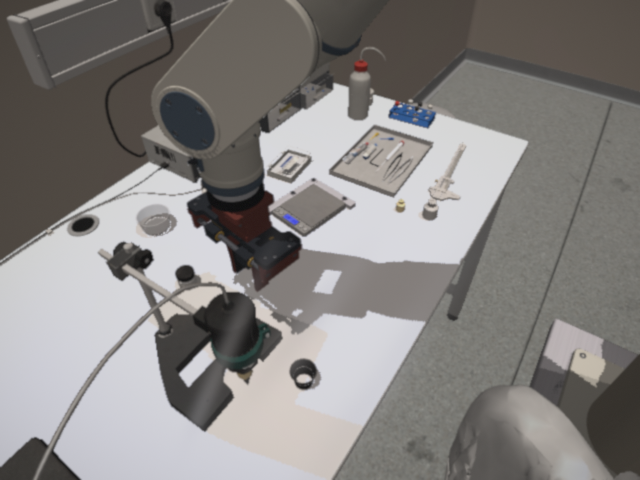

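The scene view shows the scale in the corner at (312,205), the jar (186,272) and loupe (303,375) where they were, and the hand in the air. I hand in.

```bash
python3 -c "
from workcell import ctrl
print(ctrl.close_job())"
```

```text
the job is handed in; nothing more can be done
None
```

The scale is in the corner stop, flush against both bars, and I handed the job in at about t = 12 s of the 72 s allowed.

I pushed it with the open fingertips: first on its near edge, which squared it to the back bar. Then I pushed on its display end and slid it along the back bar until it met the side bar. The contact readings were about 4 to 6 N at the back bar and about 10 N at the side bar. After that I drew the hand back and raised it about 10 cm.

| Last check (from the images) | Measured | Required |
|---|---|---|
| Scale centre, x in the stop's frame | -49.5 mm | -54 to -44 mm |
| Scale centre, y in the stop's frame | 62.7 mm | 58 to 68 mm |
| Angle to the bars | about 0.008 rad | below 0.04 rad |

- **Bystanders:** the two weights, the jar and the loupe each shifted by about 0.1 pixel or less between the first and last pictures. The top view gave no valid reading for the jar and loupe because the arm hid them, so I checked those two in the scene view.
- **Hand clear:** the force reading on the tool was at noise level, about 1 N.
- **One disagreement:** the scale's starting angle to the stop measured about 0.40 rad, slightly over the stated 20 degrees (0.35 rad). I put this down to corner-reading error; it did not affect the result.

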